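Tip out the bearings and bring the microscope over them

TASK

Crank the tilting cup over so that all three ceramic bearings drop into the tray, then crank it back upright and let go of it. Then draw the pocket microscope out of its reclined rest, turn it upright with the lens down, and hold it over the tray with its lens about 10 cm above the tray floor, ready to inspect the bearings: finish while still holding it there, touching nothing else with it. Leave the yo-yo, seater, jar and press alone.

Things in the scene. Friction and masses are not known exactly. Their poses are not given: they have to be found in the camera images.
- cup (a joint): Steel cup hung on a level trunnion axle between two posts of a small stand, turned by a crank. 0 rad = upright (lower stop), grows as the mouth tips over towards the tray, 2.5 rad = upper stop, mouth well down. Friction holds it wherever it is left; about 1.5 N at the crank pin moves it. Cup: 64 mm wide at the mouth, 60 mm tall, axle half-way up. The three bearings start inside
- cup_pivot (a point): Middle of the cup and of its axle, 110 mm above the cart top, fixed to the stand. x axis: level, the way the cup's mouth tips (over the tray); y axis: along the axle towards the crank; z up. The cup turns about +y (mouth goes from +z to +x). Posts at y = +-67 mm, 122 mm tall
- crank_pin (a point): Middle of the crank's handle pin: a round black pin 14 mm in diameter, 55 mm long, parallel to the axle, fixed to the crank, sticking out free beyond the posts; its middle is 50 mm from the axle line and 110 mm along +y from cup_pivot. With the cup upright it points back and up (43 mm behind, 25 mm above the axle); at 2.5 rad it is 50 mm in front and 7 mm above. It can be pinched from above and turns easily between the fingers
- tray_in (a point): Centre of the inner floor of the fixed open grey tray, 170 (x) x 110 (y) x 25 mm high outside, walls and floor 3 mm, lying between the posts under the cup and reaching out in front of it. Its axes are parallel to those of cup_pivot, x pointing away from the cup; its centre lies about 65 mm in front of the axle
- scope_center (a point): Pocket microscope, a grey metal barrel: 125 mm long, 28 mm in diameter, a narrower 18 mm lens nose over the first 20 mm and a 31 mm black-ringed eyepiece over the last 11 mm; 80 to 170 g. Point half-way along its axis. z axis: along the barrel from lens to eyepiece. It starts reclined 45 degrees from vertical in its wooden rest, eyepiece up and leaning roughly towards the robot, lens down in the socket
- scope_lens (a point): Lens end of the pocket microscope, centre of the end face, 62.5 mm from scope_center along the barrel's -z
- rest_bore (a point): Bottom of the socket of the fixed wooden rest, where the lens end sits, 34 mm above the cart top. Axes are the rest's: the socket leans 45 degrees from z towards -x; y level. The socket covers the lowest 50 mm of the microscope all round, and a 22 mm wide lip under it reaches to 80 mm; beyond that the barrel is free on all sides. It is drawn straight out along its own axis
- bearing0_center (a point): Centre of ceramic bearing 1 of three alike: a white ring-shaped disc 16 mm in diameter, 6 mm thick
- bearing1_center (a point): Centre of ceramic bearing 2 of three alike: a white ring-shaped disc 16 mm in diameter, 6 mm thick
- bearing2_center (a point): Centre of ceramic bearing 3 of three alike: a white ring-shaped disc 16 mm in diameter, 6 mm thick
- yoyo: Bystander: sky-blue yo-yo lying on its side, 56 mm across, 42 mm high; origin at its underside
- seater: Bystander: steel response pad seater lying flat, about 90 mm long, 20 mm wide, 14 mm high; origin at its underside
- jar: Bystander: glass jar with cork lid, 66 mm across, 93 mm tall; origin at its underside
- press: Bystander: fixed chrome hand press with a round plunger over a slot, base 100 x 75 mm, 240 mm tall; origin under its base
Things that resemble listed ones, but are neither listed nor needed, are in the scene too. Of the things shaped like the part that bears scope_center, the aluminium one is meant.

How it is judged:
By the outcome, as a careful person would: the job done as asked, in the order asked, and still so for the second after the job is handed in, while the arm keeps its last pose, push and grip.
It also fails if it takes over 62 s, if anything falls off the work surface, if the arm or the gripper's body presses on something with over 40 N, if the wrist force passes 120 N, or if a joint passes its speed limit or range.

ROBOT

A 6-joint arm with a two-finger parallel gripper is mounted at the origin on the work surface. World frame = base frame: x ahead of the robot, y to its left, z up, the work surface at z = 0. Lengths are in m, angles in degrees, forces in N, time in s.
With the tool pointing down it reaches from about 0.275 to 0.825 m from the base axis. Payload 4.9 kg.
Tool frame: the origin (TCP) lies at the centre of the arm's flange, where the gripper is bolted on; the fingertips stand 173 mm ahead of it and the grasp point (between the pads) lies 155 mm ahead of it; x points along the fingers, y is the direction in which the jaws open and shut, and the axes are right-handed (so a half turn about x gives the same grasp; the last joint's range is limited). The gripper opens to 85 mm and grips with 20 to 120 N. Pads are 22 mm wide; open, the fingers measure 114 mm over their backs; the gripper's body (76 mm by 85 mm) begins 54 mm behind the grasp point. The pads swing forward as they close: fully open they stand 13 mm farther back than shut.
Start: joints at [59.003, 18.69, -11.035, 60.275, 0, 82.311], TCP at [0.218, 0.505, 0.405] pointing down, gripper open.
Joint ranges: [-152.03, 152.03], [-55.5, 102.48], [-74.3, 77.21], [-110.64, 120.58], [-84.22, 78.4], [-180, 180]. Speed limits (degrees/s): [147.25, 147.25, 180, 180, 180, 180].

INTERFACE

Orientations are given as a 3x3 rotation matrix whose columns are the frame's x, y, z axes.
In Python, from workcell import manip, cams gives the robot as it stands.
- The arm moves only by the tool drive_tool, never from a script. Its arguments are lists of equal length, an entry for each row: "linear": the shift along the world's x, y, z in cm, a list of three; "rot": the turn, a rotation vector about the world's x, y, z in degrees, a list of three; "jaw": the finger opening in cm, from 0 to 8.54. In form: {"linear": [[x, y, z], ...], "rot": [[wx, wy, wz], ...], "jaw": [jaw, ...]}. A call has 1 to 12 rows; each row is the pose to reach, as a shift and turn from the pose commanded when the call began; what a row does not reach only later rows make up. A row lasts 1/10 s, in which the tool goes at most 50 mm and 8.59 degrees, less where a joint would pass 70% of its speed; a pose out of reach is approached as far as the arm can. A call with a gripper value outside its range is refused whole. The fingers move at their own pace and stop on an object; "newtons" is the grip in N (left out, the last holds). Time passes only in rows, so rows that repeat a pose let the fingers close. It gives the time, the measured TCP pose, the force and the opening at its end, in the units of the state.
- manip.get_obs(): the state, without advancing time (a new reading comes with each control period).
- cams.camera(name): name is "scene" or "top" or "wrist"; returns the picture (384x512x3 uint8, red, green, blue); there is no depth.
- cams.camera_model(name): a dict with "intrinsics" (3x3 intrinsics, pixels), "xyz" and "orientation" of the camera in the world. Camera axes: x right, y down, z forward; pixel columns grow to the right and rows downward; lengths in m; the calibration is good to about 2 mm. The wrist camera is an equidistant fisheye: a pixel r from the principal point sees the ray r / f radians off the axis. A picture is of the moment at which its call begins: read the wrist's pose just before it. camera_model takes no time and is no camera call; for the wrist camera it gives the pose at the moment of the call.
- manip.finish_job(): hands the job in, once; it reports no verdict.
The state is a dict: "t": time; "joint_pos": joint angles; "dq": joint speeds; "joint_efforts": joint torques, N m; "tcp_pos": TCP position; "tcp_rot": TCP orientation; "ft_force": force on the tool from outside, world axes, zero at the start; "ft_torque": the same for the moment, N m; "opening": finger opening in m.
Only numpy, scipy, OpenCV 4.12 (cv2) and the standard library are available. Lean on these libraries where they do the work, as an engineer would, in place of code of your own. Each camera call takes 0.05 s, during which the arm holds its last target. There are 200 camera calls.

## Working session

There is one attempt and no reset: what is moved stays moved. The work goes in short steps, Python scripts to look and compute and a tool call to move; the robot and the scene stay as the last step left them, time stands still between calls to the robot, and variables do not carry over. Pictures are saved under pics/ and viewed, about 8 in all and at most 12, crops included, and the job is handed in when it is done.

Besides the shell and the picture viewer there is one more tool, called as name(argument=value, ...) on one line, values as JSON. drive_tool: Moves the arm, as the interface text tells. Its arguments: {"type":"object","properties":{"linear":{"type":"array","items":{"type":"array","items":{"type":"number"}}},"rot":{"type":"array","items":{"type":"array","items":{"type":"number"}}},"jaw":{"type":"array","items":{"type":"number"}},"newtons":{"type":"number"}},"required":["linear","rot","jaw"]}

```bash
mkdir -p pics; ls; cat > h.py <<'E'
import numpy as np, cv2
from workcell import manip, cams
def snap(n,f):
    m=cams.camera_model(n); im=cams.camera(n)
    np.savez(f'pics/{f}.npz',im=im,**{k:np.array(v) for k,v in m.items() if k in('intrinsics','xyz','orientation')})
    cv2.imwrite(f'pics/{f}.png',im[:,:,::-1]); return im,m
def ray(m,u,v,fish=False):
    K=np.array(m['intrinsics']);R=np.array(m['orientation']);x=(u-K[0,2])/K[0,0];y=(v-K[1,2])/K[1,1]
    if fish:
        r=np.hypot(x,y); d=np.array([x/r*np.sin(r),y/r*np.sin(r),np.cos(r)]) if r>0 else np.array([0,0,1.])
    else: d=np.array([x,y,1.])
    d=R@d; return np.array(m['xyz']),d/np.linalg.norm(d)
def plane(m,u,v,z,fish=False):
    o,d=ray(m,u,v,fish); return o+d*(z-o[2])/d[2]
def proj(m,p,fish=False):
    K=np.array(m['intrinsics']);R=np.array(m['orientation']);c=R.T@(np.array(p)-np.array(m['xyz']))
    if fish:
        r=np.hypot(c[0],c[1]);t=np.arctan2(r,c[2]);x=c[0]/r*t;y=c[1]/r*t
    else: x,y=c[:2]/c[2]
    return np.array([K[0,0]*x+K[0,2],K[1,1]*y+K[1,2]])
def tri(a,b):
    (o,d),(p,e)=a,b; A=np.stack([d,-e],1); s=np.linalg.lstsq(A,p-o,rcond=None)[0]
    q=o+d*s[0]; r=p+e*s[1]; return (q+r)/2, np.linalg.norm(q-r)
def load(f): return dict(np.load(f'pics/{f}.npz'))
E
python3 - <<'E'
from h import *
ims=[]
for n in('scene','top','wrist'):
    im,m=snap(n,n+'0'); ims.append(im); print(n,m)
o=manip.get_obs();print(o)
a=cv2.resize(ims[0],(800,600),interpolation=cv2.INTER_CUBIC);cv2.imwrite('pics/s0b.png',a[:,:,::-1])
a=cv2.resize(ims[1],(800,600),interpolation=cv2.INTER_CUBIC);cv2.imwrite('pics/t0b.png',a[:,:,::-1])
E
```

```text
pics
scene {'intrinsics': array([[375.05617972,   0.        , 258.88834259],
       [  0.        , 375.05617972, 189.17832432],
       [  0.        ,   0.        ,   1.        ]]), 'xyz': array([ 0.99353528, -0.73553501,  0.8791749 ]), 'orientation': array([[ 0.8981888 ,  0.29318432, -0.32756653],
       [ 0.43933848, -0.62483011,  0.6454216 ],
       [-0.01544594, -0.72362303, -0.69002256]])}
top {'intrinsics': array([[499.44179197,   0.        , 253.50543053],
       [  0.        , 499.44179197, 199.5811247 ],
       [  0.        ,   0.        ,   1.        ]]), 'xyz': array([ 0.41900536, -0.01545131,  1.3280432 ]), 'orientation': array([[-0.00557559, -0.98992597,  0.14147609],
       [-0.99962589,  0.0093059 ,  0.02571916],
       [-0.02677663, -0.14127977, -0.98960752]])}
wrist {'intrinsics': array([[297.31863964,   0.        , 251.62263802],
       [  0.        , 297.31863964, 191.84219124],
       [  0.        ,   0.        ,   1.        ]]), 'xyz': array([0.15250028, 0.53281108, 0.37389629]), 'orientation': array([[ 0.39609244,  0.88241108,  0.25389262],
       [ 0.91821003, -
[... 155 characters left out ...]
01,  6.02733772e+01,
        1.67309836e-03,  8.23108860e+01]), 'dq': array([-0.00915787, -0.08835126,  0.07565217, -0.06047203, -0.09037575,
        0.10567092]), 'joint_efforts': array([-6.71274483e-04, -4.43703890e+01,  2.62664831e+01,  1.04229018e-02,
       -1.69939253e-04, -1.73725951e-06]), 'tcp_pos': array([0.21750296, 0.50495999, 0.40411311]), 'tcp_rot': array([[-6.57341288e-04,  3.95663320e-01,  9.18395397e-01],
       [-1.03744882e-03,  9.18394831e-01, -3.95663819e-01],
       [-9.99999246e-01, -1.21287439e-03, -1.93218395e-04]]), 'ft_force': array([-0.13357345, -0.71000462,  0.54070718]), 'ft_torque': array([ 0.1024916 ,  0.02971988, -0.03611838]), 'opening': 0.08532055786884067}
```

View pics/s0b.png

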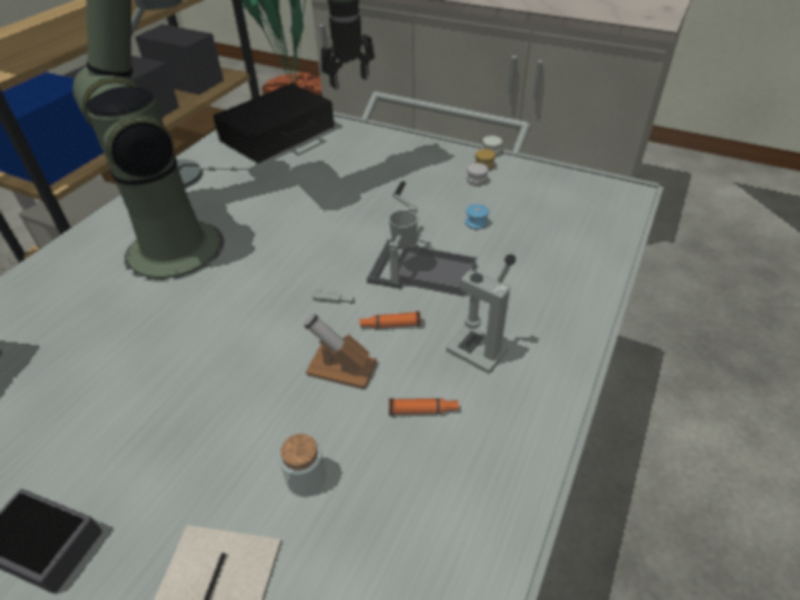

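View pics/t0b.png

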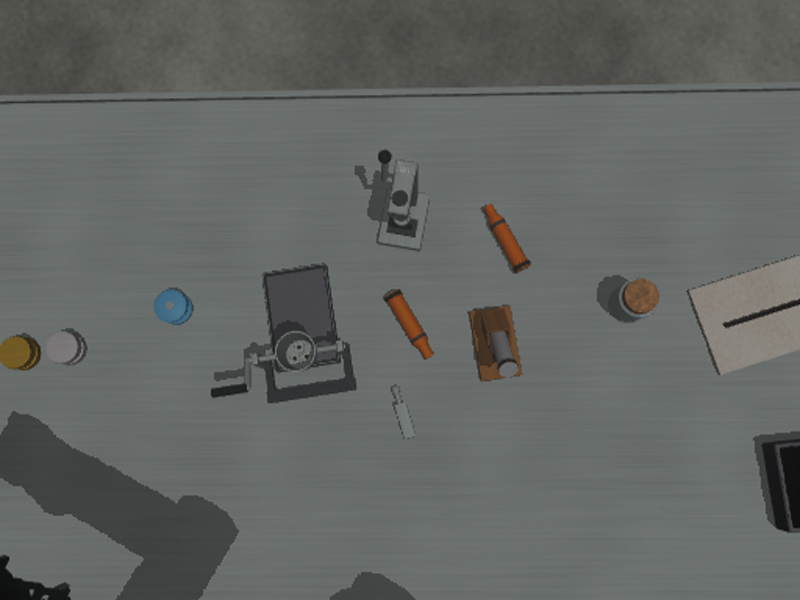

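The scene view shows the cup stand at (405,240), the grey scope in its wooden rest at (330,345), and the press at (480,320). The top view shows the cup mouth at (296,350), the black crank pin from (211,393) to (247,388), the tray at (300,315), and the scope eyepiece at (507,368).

Things that could be taken for the scope, in top-view pixels: orange (408,325), orange (506,238), grey in the rest (503,355). I choose the grey (aluminium) one. Next is one close crop of it and the crank, with measurements.

```bash
python3 - <<'E'
from h import *
t=load('top0');s=load('scene0')
a=t['im'][160:265,130:240];b=t['im'][185:255,295:340]; c=s['im'][190:255,190:250]; d=s['im'][110:190,230:315]
f=lambda i,w,h:cv2.resize(i,(w,h),interpolation=cv2.INTER_CUBIC)
o=np.zeros((600,800,3),np.uint8)
o[:420,:440]=f(a,440,420); o[:420,445:715]=f(b,270,420)   # a x4, b x6
o2=np.zeros((520,800,3),np.uint8); o2[:390,:360]=f(c,360,390); o2[:400,365:790]=f(d,425,400) # x6, x5
cv2.imwrite('pics/c1.png',np.clip(o[:430]*1.5,0,255).astype(np.uint8)[:,:,::-1]); cv2.imwrite('pics/c2.png',np.clip(o2[:410]*1.3,0,255).astype(np.uint8)[:,:,::-1])
E
```

```text
(no output)
```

View pics/c1.png

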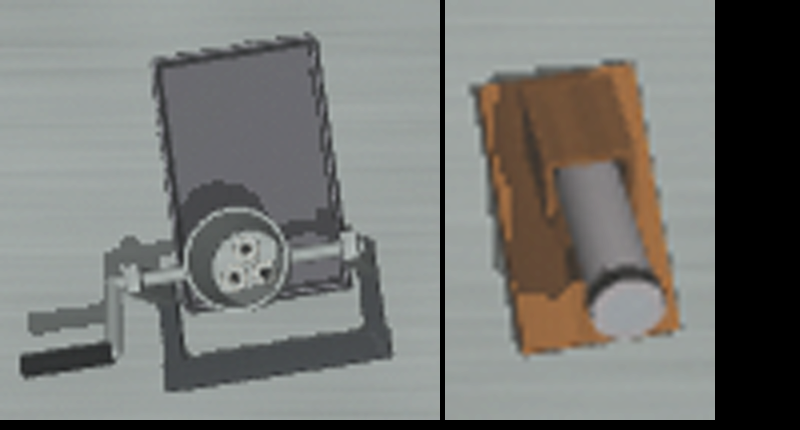

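View pics/c2.png

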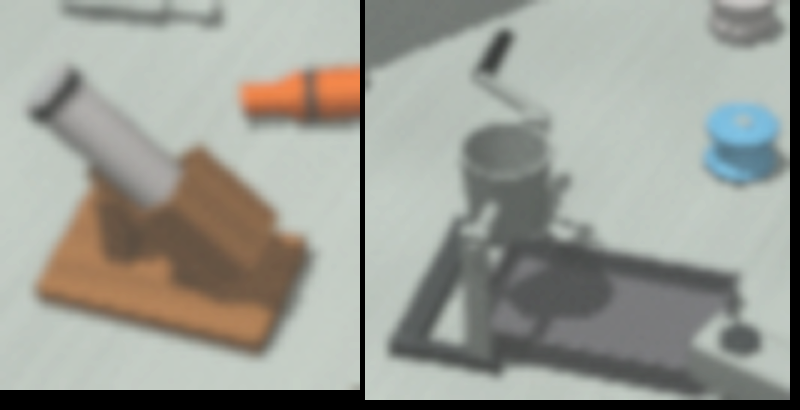

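The crops show three white bearings inside the cup, the black crank pin at a-crop (22–114, 366–352), and the grey barrel with its eyepiece face at b-crop (627,309).

```bash
python3 - <<'E'
from h import *
np.set_printoptions(precision=4,suppress=True)
t=load('top0');s=load('scene0')
A=lambda u,v:(130+u/4-.4,160+v/4-.4); B=lambda u,v:(295+(u-445)/6-.4,185+v/6-.4)
C=lambda u,v:(190+u/6-.4,190+v/6-.4); D=lambda u,v:(230+(u-365)/5-.4,110+v/5-.4)
tr=[plane(t,*A(*p),.025)[:2] for p in((155,62),(316,38),(350,288),(180,310))]
print('tray',np.array(tr)); tr=np.array(tr)
print('center',tr.mean(0),'len',[np.linalg.norm(tr[i]-tr[(i+1)%4]) for i in range(4)])
ax=tr[0]+tr[1]-tr[2]-tr[3];ax/=np.linalg.norm(ax);yaw=np.degrees(np.arctan2(ax[1],ax[0]));print('yaw',yaw)
cm=plane(t,*A(238,259),.14);print('mouth',cm)
pe=[plane(t,*A(*p),.135) for p in((22,366),(114,352))];print('pin',pe,(pe[0]+pe[1])/2,np.linalg.norm(pe[0]-pe[1]))
c,sn=np.cos(np.radians(yaw)),np.sin(np.radians(yaw));x=np.array([c,sn]);y=np.array([-sn,c])
print('pivot from tray',tr.mean(0)-.065*x,'pin pred',cm[:2]-.043*x+.11*y)
print('pin dir yaw',np.degrees(np.arctan2(*( (pe[0]-pe[1])[[1,0]]))) )
print('tri mouth',tri(ray(t,*A(238,259)),ray(s,*D(507,151))))
print('tri pin out',tri(ray(t,*A(22,366)),ray(s,*D(506,35))),'in',tri(ray(t,*A(114,352)),ray(s,*D(482,72))))
print('eye', plane(t,*B(627,309),.1224),tri(ray(t,*B(627,309)),ray(s,*C(48,96))))
rb=np.array([plane(t,*B(*p),.012)[:2] for p in((475,88),(633,63),(680,328),(525,352))]);print('rest',rb,[np.linalg.norm(rb[i]-rb[(i+1)%4]) for i in range(4)])
ax=rb[0]+rb[1]-rb[2]-rb[3];print('rest yaw',np.degrees(np.arctan2(ax[1],ax[0])))
# barrel axis: entry into wood center
e=plane(t,*B(627,309),.1224);
# rim circle center lower: barrel at socket mouth, u=590,v=165
o,d=ray(t,*B(590,167))
for L in(.05,.08):
  p=o+d*((.034+L*.7071)-o[2])/d[2];dd=(p-e);print('axis dir yaw L',L,p,np.degrees(np.arctan2(dd[1],dd[0])),np.hypot(*dd[:2]))
print('jar',plane(t,640/1.5625,297/1.5625,.09),'press',plane(t,400/1.5625,205/1.5625,.1))
E
```

```text
tray [[0.6734 0.2453]
 [0.6885 0.1377]
 [0.5215 0.1142]
 [0.508  0.2257]]
center [0.5978 0.1807] len [np.float64(0.1085998680449447), np.float64(0.16862608982941535), np.float64(0.11233762244095262), np.float64(0.16657847628395406)]
yaw 7.377343730804282
mouth [0.5304 0.1701 0.14  ]
pin [array([0.4676, 0.2998, 0.135 ]), array([0.4756, 0.2446, 0.135 ])] [0.4716 0.2722 0.135 ] 0.05575447470965176
pivot from tray [0.5334 0.1724] pin pred [0.4736 0.2736]
pin dir yaw 98.22221884300677
tri mouth (array([0.5321, 0.1716, 0.1358]), np.float64(0.0030864986179097546))
tri pin out (array([0.4685, 0.3007, 0.1338]), np.float64(0.0018763649303401074)) in (array([0.4767, 0.2448, 0.1382]), np.float64(0.002986547708295729))
eye [ 0.501  -0.1555  0.1224] (array([ 0.5023, -0.1557,  0.115 ]), np.float64(0.002030065628910712))
rest [[ 0.6068 -0.1037]
 [ 0.6174 -0.1737]
 [ 0.5001 -0.1911]
 [ 0.4901 -0.1234]] [np.float64(0.07077519124835673), np.float64(0.11856834172552573), np.float64(0.06850037346358467), np.float64(0.1183874177650043)]
rest yaw 8.99704322742934
axis dir yaw L 0.05 [ 0.5646 -0.1476  0.0694] 7.033700192770966 0.06401812831118808
axis dir yaw L 0.08 [ 0.5621 -0.1454  0.0906] 9.358374806573112 0.061907002234097966
jar [ 0.6162 -0.3723  0.09  ] press [0.7695 0.0092 0.1   ]
```

drive_tool(linear=[[25.5,-23.2,-4.4],[25.5,-23.2,-4.4],[25.5,-23.2,-4.4],[25.5,-23.2,-4.4],[25.5,-23.2,-4.4],[25.5,-23.2,-4.4],[25.5,-23.2,-4.4],[25.5,-23.2,-4.4],[25.5,-23.2,-4.4],[25.5,-23.2,-4.4],[25.5,-23.2,-4.4]], rot=[[0,0,-59],[0,0,-59],[0,0,-59],[0,0,-59],[0,0,-59],[0,0,-59],[0,0,-59],[0,0,-59],[0,0,-59],[0,0,-59],[0,0,-59]], jaw=[8.5,8.5,8.5,6,6,6,6,6,6,6,6], newtons=30)

```text
t: 1.25
tcp_pos: [0.4716, 0.2742, 0.3608]
tcp_rot: [[-0.0, 0.991, 0.136], [0.0, 0.136, -0.991], [-1.0, -0.0, -0.0]]
ft_force: [0.0, -0.9, 0.8]
opening: 0.0601
```

```bash
python3 - <<'E'
from h import *
np.set_printoptions(precision=4,suppress=True)
im,m=snap('wrist','w1'); o=manip.get_obs(); print(o['t'],o['tcp_pos'],o['tcp_rot'],o['joint_pos'],o['opening'])
print(m)
for p in([.4725,.273,.135],[.4685,.3007,.135],[.4765,.2448,.135],[.531,.171,.14]): print(p,proj(m,p,True))
cv2.imwrite('pics/w1b.png',cv2.resize(im,(800,600))[:,:,::-1])
E
```

```text
1.3 [0.4716 0.2742 0.3609] [[ 0.      0.9906  0.1365]
 [ 0.0002  0.1365 -0.9906]
 [-1.      0.0001 -0.0002]] [ 22.4198  20.1214 -15.6799  54.1926   0.0096 104.5757] 0.05968039800218233
{'intrinsics': array([[297.3186,   0.    , 251.6226],
       [  0.    , 297.3186, 191.8422],
       [  0.    ,   0.    ,   1.    ]]), 'xyz': array([0.4615, 0.3439, 0.3307]), 'orientation': array([[ 0.9907,  0.1305,  0.0382],
       [ 0.136 , -0.9522, -0.2735],
       [ 0.0007,  0.2762, -0.9611]])}
[0.4725, 0.273, 0.135] [253.2521 213.0299]
[0.4685, 0.3007, 0.135] [253.0243 173.9618]
[0.4765, 0.2448, 0.135] [253.3507 249.2806]
[0.531, 0.171, 0.14] [304.276  332.6702]
```

View pics/w1b.png

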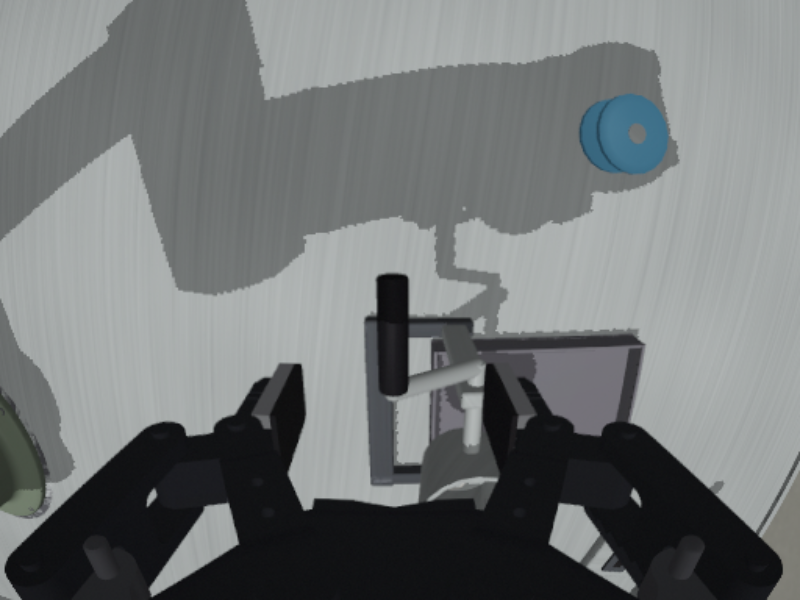

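The wrist view shows the pin at native (251,176)–(252,251), within about 2 px of prediction and centred between the pads. I'll descend and close.

drive_tool(linear=[[0,0,-3.5],[0,0,-7.1],[0,0,-7.1],[0,0,-7.1],[0,0,-7.1],[0,0,-7.1],[0,0,-7.1],[0,0,-7.1]], rot=[[0,0,0],[0,0,0],[0,0,0],[0,0,0],[0,0,0],[0,0,0],[0,0,0],[0,0,0]], jaw=[6,6,0,0,0,0,0,0], newtons=25)

```text
t: 2.1
tcp_pos: [0.4716, 0.2736, 0.2915]
tcp_rot: [[-0.001, 0.991, 0.135], [0.002, 0.135, -0.991], [-1.0, -0.001, -0.002]]
ft_force: [-5.9, -0.0, 4.0]
opening: 0.0131
```

```bash
python3 - <<'E'
from h import *
c,s=np.cos(np.radians(7.8)),np.sin(np.radians(7.8))
for th in list(np.arange(0,2.51,.25))+[2.47]:
    x=-43.3*np.cos(th)+25*np.sin(th)+43.3; z=43.3*np.sin(th)+25*np.cos(th)-25
    print(round(th,2),np.round([x*c/10,x*s/10,z/10],2))
E
```

```text
0.0 [0. 0. 0.]
0.25 [0.75 0.1  0.99]
0.5 [1.71 0.23 1.77]
0.75 [2.84 0.39 2.28]
1.0 [4.06 0.56 2.49]
1.25 [5.29 0.72 2.4 ]
1.5 [6.46 0.88 2.  ]
1.75 [7.49 1.03 1.32]
2.0 [8.33 1.14 0.4 ]
2.25 [ 8.91  1.22 -0.7 ]
2.5 [ 9.21  1.26 -1.91]
2.47 [ 9.19  1.26 -1.76]
```

drive_tool(linear=[[0.35,0.05,0.5],[0.75,0.1,1.0],[1.2,0.16,1.4],[1.7,0.23,1.77],[2.25,0.31,2.05],[2.84,0.39,2.28],[3.4,0.47,2.43],[4.06,0.56,2.49],[4.7,0.64,2.48],[5.3,0.72,2.4],[5.9,0.8,2.23],[6.46,0.88,2.0]], rot=[[0,0,0],[0,0,0],[0,0,0],[0,0,0],[0,0,0],[0,0,0],[0,0,0],[0,0,0],[0,0,0],[0,0,0],[0,0,0],[0,0,0]], jaw=[0,0,0,0,0,0,0,0,0,0,0,0])

```text
t: 3.3
tcp_pos: [0.5365, 0.2826, 0.3116]
tcp_rot: [[-0.001, 0.991, 0.135], [0.002, 0.135, -0.991], [-1.0, -0.001, -0.002]]
ft_force: [-5.2, 1.0, 3.2]
opening: 0.013
```

drive_tool(linear=[[0.55,0.08,-0.32],[1.03,0.15,-0.68],[1.48,0.21,-1.12],[1.87,0.26,-1.6],[2.18,0.3,-2.13],[2.45,0.34,-2.7],[2.63,0.36,-3.3],[2.73,0.38,-3.8],[2.73,0.38,-3.8],[2.73,0.38,-3.8],[2.73,0.38,-3.8],[2.73,0.38,-3.8]], rot=[[0,0,0],[0,0,0],[0,0,0],[0,0,0],[0,0,0],[0,0,0],[0,0,0],[0,0,0],[0,0,0],[0,0,0],[0,0,0],[0,0,0]], jaw=[0,0,0,0,0,0,0,0,0,0,0,0])

```text
t: 4.5
tcp_pos: [0.5636, 0.2862, 0.2726]
tcp_rot: [[-0.002, 0.991, 0.135], [0.001, 0.135, -0.991], [-1.0, -0.002, -0.001]]
ft_force: [-4.4, 1.1, -0.8]
opening: 0.0128
```

```bash
python3 - <<'E'
from h import *
t,_=snap('top','t2');s,_=snap('scene','s2'); o=manip.get_obs(); print(o['t'],o['tcp_pos'],o['ft_force'],o['opening'])
a=t[150:270,130:250];b=s[105:195,225:325]
f=lambda i,w,h:cv2.resize(i,(w,h),interpolation=cv2.INTER_CUBIC)
cv2.imwrite('pics/c3.png',np.clip(np.hstack([f(a,400,400),f(b,400,400)])*1.4,0,255).astype(np.uint8)[:,:,::-1])
E
```

```text
4.6 [0.56358398 0.28623018 0.2725953 ] [-4.09356066  0.63775222 -1.42550632] 0.012830291604749803
```

View pics/c3.png

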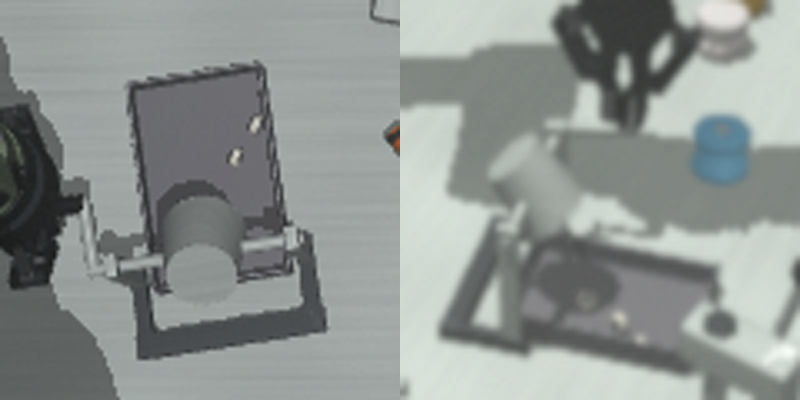

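In the top crop two bearings lie in the tray at (234,157) and (255,122). The scene crop shows all three in the tray at (585,300), (620,318) and (640,340). Now I'll crank back.

drive_tool(linear=[[-0.28,-0.04,1.1],[-0.86,-0.12,2.2],[-1.7,-0.23,3.12],[-2.73,-0.38,3.8],[-3.9,-0.54,4.2],[-5.13,-0.7,4.29],[-6.35,-0.87,4.08],[-7.48,-1.03,3.57],[-8.44,-1.16,2.79],[-9.2,-1.26,1.75],[-9.22,-1.26,1.7],[-9.22,-1.26,1.7]], rot=[[0,0,0],[0,0,0],[0,0,0],[0,0,0],[0,0,0],[0,0,0],[0,0,0],[0,0,0],[0,0,0],[0,0,0],[0,0,0],[0,0,0]], jaw=[0,0,0,0,0,0,0,0,0,0,0,0])

```text
t: 5.8
tcp_pos: [0.4723, 0.2729, 0.291]
tcp_rot: [[0.002, 0.991, 0.134], [-0.0, 0.134, -0.991], [-1.0, 0.002, 0.0]]
ft_force: [-3.1, -0.2, 6.4]
opening: 0.0133
```

```bash
cat > ik.py <<'E'
E
rm ik.py; python3 - <<'E'
from h import *
np.set_printoptions(precision=4,suppress=True)
t,m=snap('top','t3');o=manip.get_obs(); print(o['t'],o['tcp_pos'],o['ft_force'])
hsv=cv2.cvtColor(t,cv2.COLOR_RGB2HSV)
# bearings: bright spots in tray region
x0,y0=160,165; roi=t[y0:250,x0:225].astype(int); g=(roi.min(2)>150).astype(np.uint8)
n,l,st,c=cv2.connectedComponentsWithStats(g)
for i in range(1,n):
    if st[i,4]>=3: print(c[i]+[x0,y0],st[i,4],plane(m,c[i][0]+x0,c[i][1]+y0,.006))
cv2.imwrite('pics/t3c.png',np.clip(cv2.resize(t[150:270,120:240],(600,600),interpolation=cv2.INTER_CUBIC)*1.4,0,255).astype(np.uint8)[:,:,::-1])
E
```

```text
5.85 [0.4723 0.2729 0.2909] [-2.6171 -0.1579  7.2631]
```

View pics/t3c.png

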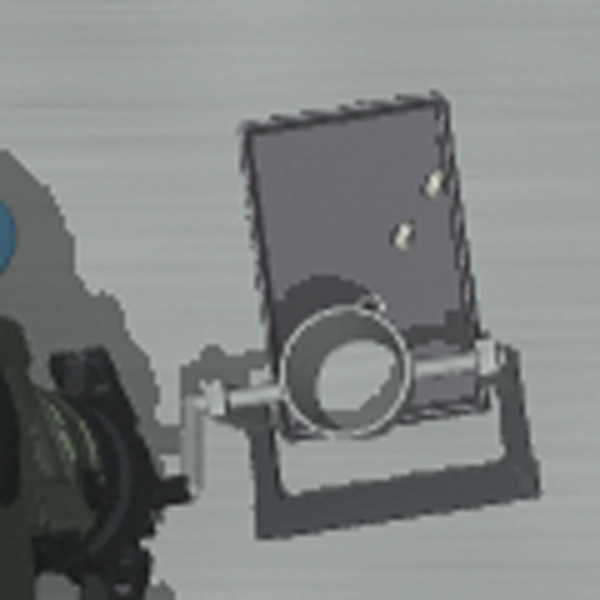

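The cup is back upright and empty. Three bearings are in the tray, at crop (432,183), (402,236) and (370,303). I'll release the pin, rise, and work out the scope pre-grasp.

drive_tool(linear=[[0,0,0],[0,0,0],[0,0,0],[0,0,4],[0,0,9],[0,0,14],[0,0,14]], rot=[[0,0,0],[0,0,0],[0,0,0],[0,0,0],[0,0,0],[0,0,0],[0,0,0]], jaw=[6,6,6,6,6,6,6])

```text
t: 6.55
tcp_pos: [0.474, 0.2738, 0.436]
tcp_rot: [[0.011, 0.991, 0.134], [0.004, 0.134, -0.991], [-1.0, 0.012, -0.003]]
ft_force: [0.0, -0.3, 0.4]
opening: 0.0599
```

```bash
cat >> h.py <<'E'
from scipy.spatial.transform import Rotation as Rn
def goal(e,psi,back,s=.032,el=45):
    c,q=np.cos(np.radians(psi)),np.sin(np.radians(psi)); r=np.array([c,q,0]);z=np.array([0,0,1.])
    ca,sa=np.cos(np.radians(el)),np.sin(np.radians(el))
    a=-r*ca+z*sa; y=np.array([q,-c,0]); x=-a; R=np.stack([x,y,np.cross(x,y)],1)
    return np.array(e)-s*a+(.155+back)*a,R,a
def delta(P,R):
    o=manip.get_obs(); return (P-o['tcp_pos'])*100, Rn.from_matrix(R@np.array(o['tcp_rot']).T).as_rotvec(degrees=True)
E
python3 - <<'E'
from h import *
np.set_printoptions(precision=3,suppress=True)
o=manip.get_obs();print(o['t'],o['tcp_pos'],o['joint_pos'],o['ft_force'],o['opening'])
P,R,a=goal([.501,-.1555,.1224],8.5,.10)
print(P,R,delta(P,R))
E
```

```text
6.55 [0.474 0.274 0.436] [ 22.285  17.027  -8.717  63.565  -0.022 104.602] [ 0.008 -0.295  0.41 ] 0.05990728556480913
[ 0.345 -0.179  0.28 ] [[ 0.699  0.148 -0.699]
 [ 0.105 -0.989 -0.105]
 [-0.707  0.    -0.707]] (array([-12.9  , -45.257, -15.593]), array([ 39.968, -29.136, -83.933]))
```

drive_tool(linear=[[-2,-5,0],[-4,-10,0],[-6,-15,-1],[-8,-20,-3],[-9,-25,-5],[-10,-30,-7],[-11,-35,-9],[-12,-40,-12],[-13,-45,-15.5],[-13,-45.3,-15.6],[-13,-45.3,-15.6],[-13,-45.3,-15.6]], rot=[[3.4,-2.4,-7],[6.8,-4.9,-14],[10.2,-7.3,-21],[13.6,-9.7,-28],[17,-12.1,-35],[20,-14.6,-42],[23.3,-17,-49],[26.6,-19.4,-56],[30,-21.9,-63],[33.3,-24.3,-70],[36.6,-26.7,-77],[40,-29.1,-84]], jaw=[7.5,7.5,7.5,7.5,7.5,7.5,7.5,7.5,7.5,7.5,7.5,7.5])

```text
t: 7.75
tcp_pos: [0.3416, -0.182, 0.2716]
tcp_rot: [[0.696, 0.145, -0.703], [0.112, -0.989, -0.093], [-0.709, -0.014, -0.705]]
ft_force: [-0.1, -0.8, -0.6]
opening: 0.0751
```

drive_tool(linear=[[0,0,0],[0,0,0],[0,0,0]], rot=[[0,0,0],[0,0,0],[0,0,0]], jaw=[7.5,7.5,7.5])

```text
t: 8.05
tcp_pos: [0.3426, -0.1798, 0.273]
tcp_rot: [[0.695, 0.158, -0.702], [0.117, -0.987, -0.106], [-0.71, -0.008, -0.705]]
ft_force: [-0.6, 0.4, -0.0]
opening: 0.0752
```

```bash
python3 - <<'E'
from h import *
np.set_printoptions(precision=3,suppress=True)
im,m=snap('wrist','w2');o=manip.get_obs();print(o['t'],o['tcp_pos'],o['joint_pos'])
P,R,a=goal([.501,-.1555,.1224],8.5,.10); print(delta(P,R))
e=np.array([.501,-.1555,.1224])
print([proj(m,e-s*a,True)*1.5625 for s in(0,.045,.075)])
cv2.imwrite('pics/w2b.png',np.clip(cv2.resize(im,(800,600))*1.3,0,255).astype(np.uint8)[:,:,::-1])
E
```

```text
8.1 [ 0.343 -0.18   0.273] [-51.058   5.036 -63.057  -4.107  37.886 129.133]
(array([0.229, 0.103, 0.697]), array([-0.431, -0.246, -0.567]))
[array([398.899, 318.336]), array([398.963, 291.048]), array([398.99 , 277.687])]
```

View pics/w2b.png

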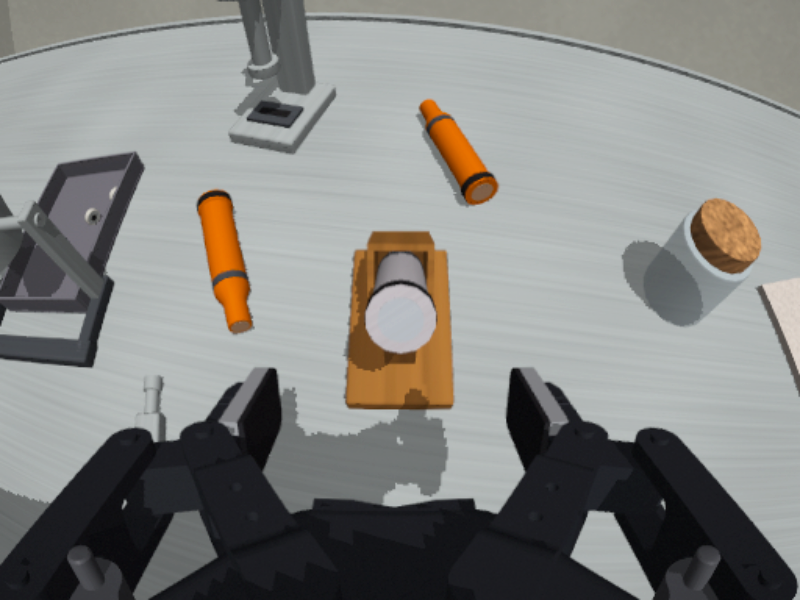

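The wrist view shows the eyepiece at (400,317) against a prediction of (399,318), with the barrel end-on. The orange decoys are at (225,260) and (460,150). I'll advance along the axis and grip.

drive_tool(linear=[[0.2,0.1,0.7],[2.0,0.4,-1.1],[3.7,0.6,-2.9],[5.5,0.9,-4.6],[7.2,1.15,-6.4],[7.2,1.15,-6.4],[7.2,1.15,-6.4],[7.2,1.15,-6.4]], rot=[[-0.4,-0.2,-0.6],[-0.4,-0.2,-0.6],[-0.4,-0.2,-0.6],[-0.4,-0.2,-0.6],[-0.4,-0.2,-0.6],[-0.4,-0.2,-0.6],[-0.4,-0.2,-0.6],[-0.4,-0.2,-0.6]], jaw=[7.5,7.5,7.5,7.5,7.5,7.5,7.5,7.5])

```text
t: 8.9
tcp_pos: [0.4141, -0.1683, 0.2095]
tcp_rot: [[0.7, 0.145, -0.7], [0.104, -0.989, -0.102], [-0.707, -0.001, -0.707]]
ft_force: [0.7, -0.0, 0.2]
opening: 0.075
```

```bash
python3 - <<'E'
from h import *
np.set_printoptions(precision=3,suppress=True)
o=manip.get_obs();print(o['t'],o['tcp_pos'],o['joint_pos'],o['ft_force'])
P,R,a=goal([.501,-.1555,.1224],8.5,0); print(delta(P,R))
E
```

```text
8.9 [ 0.414 -0.168  0.209] [-40.821  20.078 -62.257 -25.472  32.393 140.741] [ 0.666 -0.002  0.173]
(array([ 0.085, -0.005, -0.013]), array([-0.08 , -0.008,  0.151]))
```

drive_tool(linear=[[0,0,0],[0,0,0],[0,0,0],[0,0,0],[0,0,0],[0,0,0],[0,0,0]], rot=[[0,0,0],[0,0,0],[0,0,0],[0,0,0],[0,0,0],[0,0,0],[0,0,0]], jaw=[0,0,0,0,0,0,0], newtons=50)

```text
t: 9.6
tcp_pos: [0.4141, -0.1687, 0.2092]
tcp_rot: [[0.7, 0.144, -0.699], [0.103, -0.99, -0.101], [-0.707, -0.001, -0.708]]
ft_force: [-6.8, -1.5, 6.8]
opening: 0.0271
```

drive_tool(linear=[[-0.7,-0.1,0.7],[-1.4,-0.21,1.41],[-2.1,-0.31,2.12],[-2.8,-0.42,2.83],[-3.5,-0.52,3.54],[-4.2,-0.63,4.24],[-4.9,-0.73,4.95],[-5.6,-0.84,5.66],[-6.3,-0.94,6.36],[-6.6,-0.99,6.7],[-6.6,-0.99,9],[-6.6,-0.99,12]], rot=[[0,0,0],[0,0,0],[0,0,0],[0,0,0],[0,0,0],[0,0,0],[0,0,0],[0,0,0],[0,0,0],[0,0,0],[0,0,0],[0,0,0]], jaw=[0,0,0,0,0,0,0,0,0,0,0,0])

```text
t: 10.8
tcp_pos: [0.3474, -0.1776, 0.3279]
tcp_rot: [[0.697, 0.144, -0.703], [0.105, -0.99, -0.098], [-0.709, -0.005, -0.705]]
ft_force: [0.0, 0.2, -1.8]
opening: 0.0273
```

```bash
python3 - <<'E'
from h import *
np.set_printoptions(precision=3,suppress=True)
o=manip.get_obs();print(o['t'],o['tcp_pos'],o['joint_pos'],o['ft_force'],o['opening'])
for psi in(8.5,40): print(psi,delta(np.array([.60,.18,.43]),goal([0,0,0],psi,0,el=90)[1]))
im,m=snap('scene','s4');print([proj(m,p) for p in ([.6,.181,.003],[.532,.171,.11])])
cv2.imwrite('pics/s4c.png',np.clip(cv2.resize(im[120:300,100:340],(800,600),interpolation=cv2.INTER_CUBIC)*1.3,0,255).astype(np.uint8)[:,:,::-1])
E
```

```text
10.8 [ 0.347 -0.178  0.328] [-49.988  -2.574 -58.613   6.587  36.981 131.164] [ 0.018  0.174 -1.751] 0.027286512119225392
8.5 (array([25.258, 35.758, 10.208]), array([-6.836, 44.29 ,  0.324]))
40 (array([25.258, 35.758, 10.208]), array([-18.833,  41.279,  30.185]))
[array([276.645, 173.883]), array([257.589, 146.211])]
```

View pics/s4c.png

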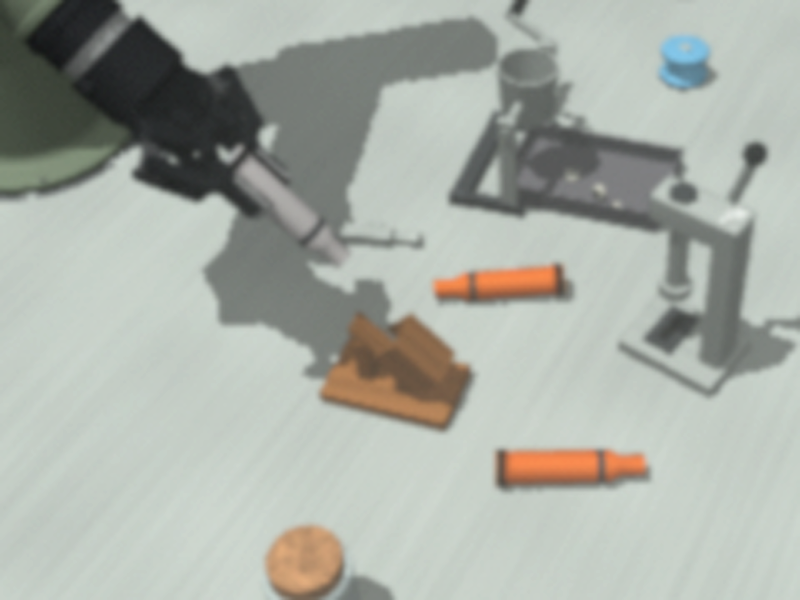

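The scene shows the scope clear of its rest, in line with the gripper, with the rest empty. Now I'll turn it upright while travelling high to the tray.

```bash
python3 - <<'E'
from h import *
np.set_printoptions(precision=2,suppress=True)
p,r=delta(np.array([.607,.182,.45]),goal([0,0,0],50,0,el=90)[1]); print(p,r,np.linalg.norm(r))
for i in range(1,10): print(r*i/9)
E
```

```text
[25.79 36.09 11.7 ] [-22.47  40.32  39.37] 60.670289298672415
[-2.5   4.48  4.37]
[-4.99  8.96  8.75]
[-7.49 13.44 13.12]
[-9.99 17.92 17.5 ]
[-12.48  22.4   21.87]
[-14.98  26.88  26.25]
[-17.48  31.36  30.62]
[-19.97  35.84  35.  ]
[-22.47  40.32  39.37]
```

drive_tool(linear=[[0,0,4],[2,3,8],[4,6,11],[7,10,11.7],[10,14,11.7],[13,18,11.7],[16,22,11.7],[19,26,11.7],[22,30,11.7],[24,33,11.7],[25.8,36.1,11.7],[25.8,36.1,11.7]], rot=[[0,0,0],[-2.5,4.5,4.4],[-5,9,8.7],[-7.5,13.4,13.1],[-10,17.9,17.5],[-12.5,22.4,21.9],[-15,26.9,26.2],[-17.5,31.4,30.6],[-20,35.8,35],[-22.5,40.3,39.4],[-22.5,40.3,39.4],[-22.5,40.3,39.4]], jaw=[0,0,0,0,0,0,0,0,0,0,0,0])

```text
t: 12.05
tcp_pos: [0.6082, 0.1866, 0.4432]
tcp_rot: [[-0.004, 0.768, -0.641], [-0.001, -0.641, -0.768], [-1.0, -0.003, 0.003]]
ft_force: [0.1, -0.4, -2.3]
opening: 0.027
```

drive_tool(linear=[[0,0,0],[0,0,0],[0,0,0],[0,0,0]], rot=[[0,0,0],[0,0,0],[0,0,0],[0,0,0]], jaw=[0,0,0,0])

```text
t: 12.45
tcp_pos: [0.606, 0.1817, 0.4462]
tcp_rot: [[-0.003, 0.764, -0.645], [-0.002, -0.645, -0.764], [-1.0, -0.001, 0.003]]
ft_force: [0.4, -0.4, -1.8]
opening: 0.027
```

```bash
python3 - <<'E'
from h import *
np.set_printoptions(precision=3,suppress=True)
o=manip.get_obs();print(o['t'],o['tcp_pos'],o['tcp_rot'],o['joint_pos'],o['ft_force'],o['opening'])
print(delta(np.array([.607,.182,.351]),goal([0,0,0],50,0,el=90)[1]))
E
```

```text
12.45 [0.606 0.182 0.446] [[-0.003  0.764 -0.645]
 [-0.002 -0.645 -0.764]
 [-1.    -0.001  0.003]] [ 10.031  26.651   7.059  70.57   -0.089 140.226] [ 0.394 -0.398 -1.802] 0.027000039465499268
(array([ 0.102,  0.028, -9.523]), array([ 0.116, -0.144,  0.196]))
```

drive_tool(linear=[[0.1,0,-1.5],[0.1,0,-3],[0.1,0,-4.5],[0.1,0,-6],[0.1,0,-7.5],[0.1,0,-9],[0.1,0,-9.5],[0.1,0,-9.5],[0.1,0,-9.5],[0.1,0,-9.5]], rot=[[0,0,0],[0,0,0],[0,0,0],[0,0,0],[0,0,0],[0,0,0],[0,0,0],[0,0,0],[0,0,0],[0,0,0]], jaw=[0,0,0,0,0,0,0,0,0,0])

```text
t: 13.45
tcp_pos: [0.6077, 0.1827, 0.3518]
tcp_rot: [[-0.001, 0.765, -0.644], [-0.002, -0.644, -0.765], [-1.0, 0.0, 0.002]]
ft_force: [-0.5, -0.4, -1.5]
opening: 0.0268
```

```bash
python3 - <<'E'
from h import *
np.set_printoptions(precision=3,suppress=True)
o=manip.get_obs();print(o['t'],o['tcp_pos'],o['tcp_rot'][:,0],o['ft_force'],o['opening'])
im,m=snap('scene','s5'); p=o['tcp_pos']
x0,y0,x1,y1=230,80,330,180
a=cv2.resize(im[y0:y1,x0:x1],(600,600),interpolation=cv2.INTER_CUBIC)
for h in(.093,.103,.113): print(h,((proj(m,[p[0],p[1],h])-[x0,y0])+.5)*6)
print('eye',((proj(m,[p[0],p[1],.228])-[x0,y0])+.5)*6)
cv2.imwrite('pics/s5c.png',np.clip(a*1.3,0,255).astype(np.uint8)[:,:,::-1])
E
```

```text
13.45 [0.608 0.183 0.352] [-0.001 -0.002 -1.   ] [-0.527 -0.397 -1.526] 0.026841524851315225
0.093 [299.323 447.65 ]
0.103 [299.722 433.513]
0.113 [300.126 419.22 ]
eye [305.113 242.716]
```

View pics/s5c.png

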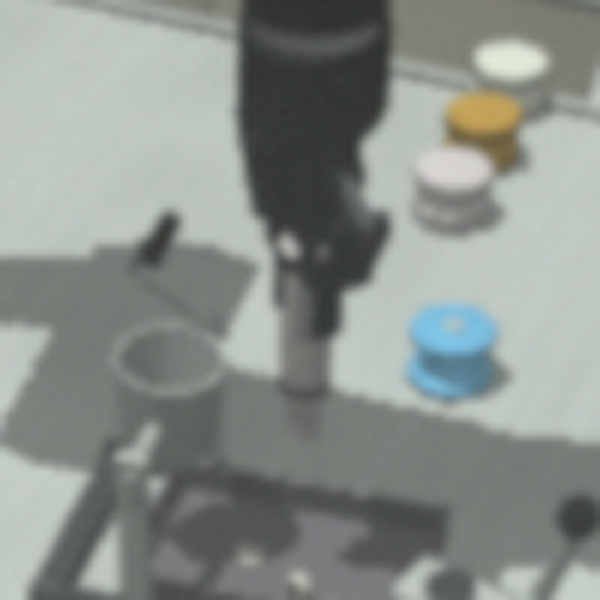

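The scope hangs upright. Its lens end is at about (303,435) against a predicted (300,433) for 0.103 m, which is 10 cm above the tray floor. Cup and tray are clear of it, so I'll hand in.

```bash
python3 -c "
from workcell import manip
print(manip.finish_job())"
```

```text
the job is handed in; nothing more can be done
None
```

The job is handed in, at about 13.5 s on the robot's clock. I cranked the cup over, the three bearings dropped into the tray, and I cranked the cup back to its upright stop and let go. I then drew the grey microscope straight out of its rest, turned it upright with the lens down, and am holding it over the tray.

- **Bearings:** after the crank-back, a picture showed all three in the tray and the cup empty. Two of them look as if they are not lying flat.
- **Microscope:** the last picture puts the lens at about 0.103 m, or 10 cm above the tray floor. It is about 1 cm beyond the tray centre, on the side away from the cup, to keep clear of it. The tool is vertical to within about 0.2 degrees.
- **Grip and contact:** the fingers read 27 mm on the 28 mm barrel, and the wrist force is about 1.5 N, so the microscope is touching nothing else.
- **Bystanders:** I did not touch the yo-yo, seater, jar or press.

No check failed. The only disagreements were pixel offsets of about 1–3 px.

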